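# Build a step pulley on the arbor and set the magnifier over it

## Task

Swing the bench magnifier by its knob away from the arbor until its lens is centred over the yellow parking disc, then lift the pulley sheaves that are there off their storage pegs and thread them one by one down the arbor post, the largest first and each smaller one on top, all fully home, and then the brass collar on top of them. Last, swing the magnifier back so that its lens is centred over the arbor for inspection, let go of everything, and leave the other things on the bench where they are.

Things in the scene. Friction and masses are not known exactly. Their poses are not given: they have to be found in the camera images.
- magnifier (a joint): swing angle of the green bench magnifier's arm about its upright pivot, rad; it grows anticlockwise seen from above, range -1.2 to 1.9; at 0 the arm points along the -x axis of its stand (which is itself turned up to 0.25 rad). The pivot is friction-held: about 0.3 N m turns it and it stays where released
- pivot (a point): point on the magnifier's upright pivot axis, 180 mm above the bench. The stand is fixed: round foot 120 mm in diameter, column 24 mm thick; the pivot's cap reaches 207 mm above the bench
- knob (a point): centre of the upright black knob on the arm by which it is swung: cylinder 26 mm in diameter, standing free for 44 mm above the arm's bar (its lower part runs down through the bar; its top lies 20 mm above this point), 115 mm from the pivot axis, this point 211 mm above the bench. It turns with the arm only
- lens (a point): centre of the magnifier's round glass lens, 193 mm from the pivot axis, 180 mm above the bench; its green rim is 104 mm in diameter and 20 mm thick, underside 170 mm above the bench
- park_mark_c (a point): centre of the yellow parking disc (80 mm in diameter, with a small dark dot in the middle) painted flat on the bench under the lens's path
- seat (a point): centre of the top face of the fixed grey arbor block (100 x 100 x 30 mm), 30 mm above the bench, on the axis of its upright steel arbor post: 20 mm in diameter, rising 60 mm above this point, the last 8 mm tapered. Sheaves and collar go down over it. It lies 184 to 202 mm from the magnifier's pivot
- rack: fixed wooden storage board, 190 x 190 x 20 mm, origin at the centre of its underside. Four upright wooden pegs, 18 mm in diameter, stand at x, y = +-55 mm and rise 43 mm above its top; sheaves hang flat round them, resting on the board's top; which peg is random
- sheave1_c (a point): centre (half-way up) of the blue pulley sheave: grooved disc 68 mm in diameter, 16 mm thick, bore 25 mm, z along its bore; starts flat over a storage peg, or is absent (None). Grip it across its outer edge
- sheave2_c (a point): centre (half-way up) of the bare aluminium pulley sheave: grooved disc 60 mm in diameter, 16 mm thick, bore 25 mm, z along its bore; starts flat over a storage peg, or is absent (None). Grip it across its outer edge
- sheave3_c (a point): centre (half-way up) of the red pulley sheave: grooved disc 52 mm in diameter, 16 mm thick, bore 25 mm, z along its bore; starts flat over a storage peg, or is absent (None). Grip it across its outer edge
- sheave4_c (a point): centre (half-way up) of the dark wood pulley sheave: grooved disc 44 mm in diameter, 16 mm thick, bore 25 mm, z along its bore; starts flat over a storage peg, or is absent (None). Grip it across its outer edge
- collar_c (a point): centre (half-way up) of the brass collar: 40 mm in diameter, 30 mm tall, bore 25 mm, z along its bore; stands loose on the bench
- mallet: bystander, leave alone: wooden mallet, 270 mm long, 72 mm thick; origin at its underside
- gouge: bystander, leave alone: turning gouge with dark wooden handle, 260 mm long; origin at its underside
- spindle: bystander, leave alone: pale turned wooden spindle, 200 mm long, 48 mm thick; origin at its underside
- sanding_block: bystander, leave alone: cork sanding block, 60 x 90 x 32 mm; origin at its underside
- glue: bystander, leave alone: yellow glue bottle with red cap, 60 mm in diameter, 160 mm tall; origin at its underside
- wax_tin: bystander, leave alone: red wax tin, 80 mm in diameter, 60 mm tall; origin at its underside
- brush: bystander, leave alone: blue-handled bench brush, 190 mm long; origin at its underside
Mind the look-alikes: they are no part of the job. Of the things shaped like the part that bears sheave2_c, the aluminium one is meant.

How it is judged:
By the outcome, as a careful person would: the job done as asked, in the order asked, and still so for the second after the job is handed in, with the robot touching nothing.
Of sheave1, sheave2, sheave3, sheave4 only 2 to 3 are there at a start; the rules pass over those that are not, and their reading is None.
At some moment in a run one of collar may be knocked a few centimetres aside while the robot is not near it.
It also fails if it takes over 210 s, if anything falls off the work surface, if the arm or the gripper's body presses on something with over 40 N, if the wrist force passes 120 N, or if a joint passes its speed limit or range.

## Robot

A 6-joint arm with a two-finger parallel gripper is mounted at the origin on the work surface. World frame = base frame: x ahead of the robot, y to its left, z up, the work surface at z = 0. Lengths are in mm, angles in rad, forces in N, time in s.
With the tool pointing down it reaches from about 275 to 1000 mm from the base axis. Payload 8.4 kg.
Tool frame: the origin (TCP) lies on the centre line of the jaws, within the pads' length; the fingertips stand r.tip_reach ahead of it and the grasp point (between the pads) lies 11 mm behind it (r.tip_reach is the distance from the TCP to the fingertips, in mm); z points along the fingers, y is the line along which they close (so a half turn about z gives the same grasp; the last joint's range is limited). The gripper opens to 85 mm and grips with 20 to 120 N. Pads are 22 mm wide; open, the fingers measure 114 mm over their backs; the gripper's body (76 mm by 85 mm) begins 54 mm behind the grasp point. The pads swing forward as they close: fully open they stand 13 mm farther back than shut.
Start: joints at [-1.219, 0.353, 1.633, -0, 1.155, -0.002], TCP at [216.539, -586.292, 239.281] pointing down, gripper open.
Joint ranges: [-2.63, 2.63], [-0.92, 2.1], [0.06, 2.66], [-1.3, 4.44], [0, 2.69], [-3.02, 3.02]. Speed limits (rad/s): [2.22, 2.22, 2.79, 3.14, 3.14, 3.14].

## Interface

Orientations are given as [roll, pitch, yaw] about the fixed x, y, z axes, in that order (R = Rz(yaw) Ry(pitch) Rx(roll)).
In Python, from rig import r gives the robot as it stands.
- The arm moves only by the tool carry_out, never from a script. Its argument "targets" is a list of rows, each an object with "dp": the shift along the tool's x, y, z in mm, a list of three; "yaw": the turn about the tool's z in degrees. A call has 1 to 12 rows; each row is the pose to reach, as a shift and turn from the pose commanded when the call began, along the tool's axes at that moment; what a row does not reach only later rows make up. A row lasts 1/8 s, in which the tool goes at most 62.5 mm and 10.7 degrees, less where a joint would pass 70% of its speed; a pose out of reach is approached as far as the arm can. A call with a gripper value outside its range is refused whole. "fingers" is the opening, from -1 (shut) to 1 (fully open), so that 0 is half open, set as the call begins (left out, the last holds). The fingers move at their own pace and stop on an object; "grip_force" is the grip in N (left out, the last holds). Time passes only in rows, so rows that repeat a pose let the fingers close. It gives the time, the measured TCP pose, the force, the opening and the grip force at its end, in the units of the state.
- r.sense(): the state, without advancing time (a new reading comes with each control period).
- r.grab_frame(name): name is "side" or "top"; returns the picture (420x560x3 uint8, red, green, blue); there is no depth.
- r.get_calibration(name): a dict with "fx", "fy", "cx", "cy" (pixels), "dist_coeffs" ([k1, k2, p1, p2, k3] as OpenCV has them; the pictures are not rectified), "rvec" (rotation vector, rad) and "tvec" (3), from world to camera coordinates, as OpenCV has them. Camera axes: x right, y down, z forward; pixel columns grow to the right and rows downward; lengths in mm; the calibration is good to about 2 mm. A picture is of the moment at which its call begins. get_calibration takes no time and is no camera call.
- r.sign_off(): hands the job in; it is judged then, once.
The state is a dict: "clock": time; "qpos": joint angles; "qvel": joint speeds; "joint_efforts": joint torques, N m; "eef_pos": TCP position; "tcp_rot": TCP orientation; "contact_force": force on the tool from outside, world axes, zero at the start; "wrist_torque": the same for the moment, N m; "opening": opening from 0.0 (shut) to 1.0 (fully open); "grasp_force": force on a finger pad.
Only numpy, scipy, OpenCV 4.12 (cv2) and the standard library are available. Lean on these libraries where they do the work, as an engineer would, in place of code of your own. Each camera call takes 0.05 s, during which the arm holds its last target. There are 200 camera calls.

## Working session

There is one attempt and no reset: what is moved stays moved. The work goes in short steps, Python scripts to look and compute and a tool call to move; the robot and the scene stay as the last step left them, time stands still between calls to the robot, and variables do not carry over. Pictures are saved under pics/ and viewed, at most 14 in all, crops included, and the job is handed in when it is done.

Besides the shell and the picture viewer there is one more tool, called by a JSON object that holds its "method" and its "body". carry_out: Moves the arm, as the interface text tells. Its arguments: {"type":"object","properties":{"targets":{"type":"array","items":{"type":"object","properties":{"dp":{"type":"array","items":{"type":"number"}},"yaw":{"type":"number"}}}},"fingers":{"type":"number"},"grip_force":{"type":"number"}},"required":["targets"]}

```bash
mkdir -p pics; ls
python3 - <<'E'
from rig import r
import cv2
for n in("top","side"):
    cv2.imwrite(f"pics/{n}0.png",cv2.resize(r.grab_frame(n)[:,:,::-1],(784,588),interpolation=cv2.INTER_CUBIC))
    print(r.get_calibration(n))
print(r.sense(), r.tip_reach)
E
```

```text
pics
{'fx': 419.4773978285476, 'fy': 419.4773978285476, 'cx': 279.13734022836024, 'cy': 207.14855794154522, 'dist_coeffs': array([-0.1088674,  0.       ,  0.       ,  0.       ,  0.       ]), 'rvec': array([ 2.14704904, -2.18129295,  0.16009848]), 'tvec': array([ -43.48799487,  562.25761189, 1358.70321983])}
{'fx': 505.2076683940801, 'fy': 505.2076683940801, 'cx': 281.006884928694, 'cy': 202.74343759659615, 'dist_coeffs': array([-0.10065006,  0.        ,  0.        ,  0.        ,  0.        ]), 'rvec': array([ 0.1250675 , -2.68924556,  1.48782236]), 'tvec': array([ 534.57596249,  163.28075128, 1415.20252807])}
{'clock': 0.1, 'qpos': array([-1.21938556e+00,  3.53591277e-01,  1.63404560e+00, -1.55586652e-05,
        1.15518420e+00, -2.41048658e-03]), 'qvel': array([-4.33062178e-04, -3.82717273e-04, -1.76365657e-03,  1.69138875e-03,
        3.11150159e-05, -1.86716948e-03]), 'joint_efforts': array([ 2.47049120e-04, -6.06354690e+01, -3.42819107e+01,  6.94070150e-05,
        3.93959010e-03,  4.72186684e-05]), 'eef_pos': array([ 216.40317399, -585.90880846,  238.63506247]), 'tcp_rot': array([-3.14036419e+00,  1.12652652e-05,  3.53827552e-01]), 'contact_force': array([ 0.5472943 , -0.39890568, -0.12883701]), 'wrist_torque': array([-0.0093905 , -0.01868739, -0.04384413]), 'grasp_force': 0.0, 'opening': 0.9944189032025134} 8.0
```

View pics/top0.png

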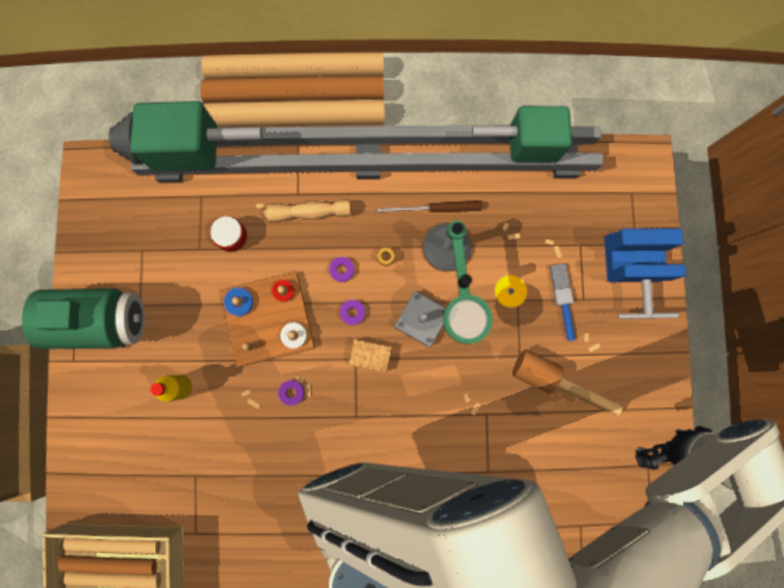

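View pics/side0.png

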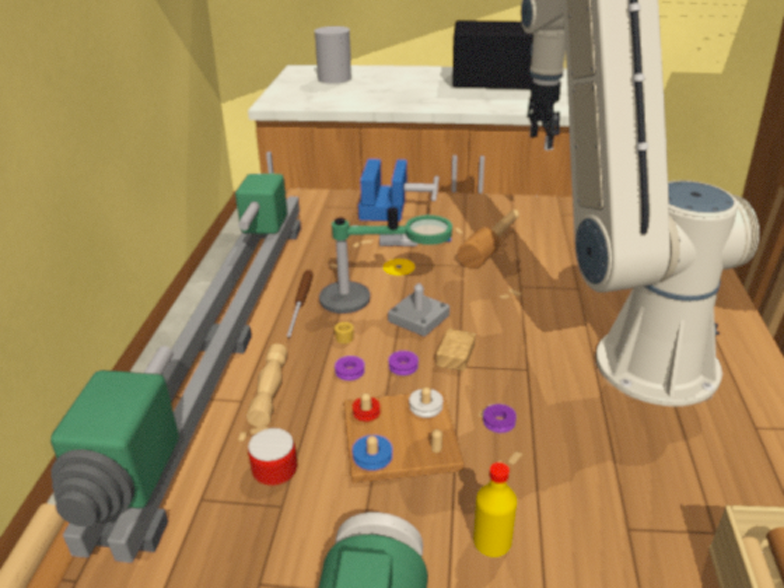

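The top view shows blue (237,301), red (283,290) and aluminium (292,335) sheaves on the rack. The collar is at (385,256), the arbor post at about (422,318), the pivot at (457,229), the knob at (465,281), the lens at (467,318) and the yellow disc at (511,291). The purple rings are look-alikes.

```bash
cat > h.py <<'E'
import numpy as np, cv2
from rig import r
C={n:r.get_calibration(n) for n in("top","side")}
def ray(n,uv):
    c=C[n];K=np.array([[c["fx"],0,c["cx"]],[0,c["fy"],c["cy"]],[0,0,1]])
    p=cv2.undistortPoints(np.array([[uv]],float),K,np.array(c["dist_coeffs"]))[0,0]
    R=cv2.Rodrigues(np.array(c["rvec"]))[0]
    return -R.T@np.array(c["tvec"]),R.T@np.array([p[0],p[1],1])
def plane(n,uv,z):
    o,d=ray(n,uv);return (o+d*(z-o[2])/d[2])
def proj(n,P):
    c=C[n];K=np.array([[c["fx"],0,c["cx"]],[0,c["fy"],c["cy"]],[0,0,1]])
    return cv2.projectPoints(np.array([P],float),np.array(c["rvec"]),np.array(c["tvec"]),K,np.array(c["dist_coeffs"]))[0][0,0]
def blob(n,img,lo,hi,near,rad=40,z=0):
    """contour of the mask near a pixel, cast on plane z: min enclosing circle there -> centre, radius, centroid px"""
    hsv=cv2.cvtColor(img,cv2.COLOR_RGB2HSV)
    m=cv2.inRange(hsv,np.array(lo),np.array(hi))
    w=np.zeros_like(m);cv2.circle(w,tuple(int(v) for v in near),rad,255,-1);m&=w
    cs=cv2.findContours(m,cv2.RETR_EXTERNAL,cv2.CHAIN_APPROX_NONE)[0]
    c=max(cs,key=cv2.contourArea).reshape(-1,2)
    P=np.array([plane(n,p,z)[:2] for p in c],np.float32)
    (x,y),R=cv2.minEnclosingCircle(P)
    return np.round([x,y,R],1),np.round(c.mean(0),1),np.round((P.min(0)+P.max(0))/2,1)
E
python3 - <<'E'
from h import *
T=r.grab_frame("top");S=r.grab_frame("side")
print("cams",ray("top",(280,210))[0],ray("side",(280,210))[0])
q=lambda *a:tuple(v/1.4 for v in a)
B=([100,120,60],[125,255,255]);R_=([0,190,80],[5,255,255]);Y=([24,150,120],[34,255,255]);G=([60,80,30],[90,255,200]);A=([0,0,140],[180,50,255]);BR=([18,130,70],[32,255,255])
for nm,col,t,s,rad,z in [("blue",B,(237,301),(372,452),22,36),("red",R_,(283,290),(366,407),18,36),("alu",A,(292,335),(426,402),18,36),("park",Y,(511,291),(399,268),22,0),("collar",BR,(385,256),(344,332),14,30),("pivcap",G,(457,229),(340,225),9,207),("lens",G,(467,318),(428,230),24,180)]:
    for n,I,p in(("top",T,t),("side",S,s)):
        try: print(nm,n,*blob(n,I,*col,q(*p),rad,z))
        except Exception as e: print(nm,n,e)
hs=lambda I,x,y:cv2.cvtColor(I,cv2.COLOR_RGB2HSV)[int(y/1.4),int(x/1.4)]
print(hs(T,283,283),hs(T,302,335),hs(T,380,256),hs(T,490,318),hs(T,457,236))
cv2.imwrite("pics/c1.png",np.hstack([cv2.resize(T[140:270,240:390,::-1],None,fx=2.6,fy=4*.65,interpolation=cv2.INTER_CUBIC),cv2.resize(S[140:270,210:360,::-1],None,fx=2.6,fy=2.6,interpolation=cv2.INTER_CUBIC)]))
E
```

```text
cams [ 383.43733814  -23.69607273 1420.03998932] [ 401.26998724 1160.40783881  898.70256695]
blue top [541.2 311.8  32.8] [170. 215.] [540.6 311.4]
blue side [538.9 320.9  37.1] [265.7 323.1] [540.7 320.9]
red top [565.4 205.2  26.3] [201.6 207. ] [565.9 206. ]
red side [565.3 216.   30. ] [261.2 292.4] [565.6 216.8]
alu top [459.4 179.8  29.1] [209.1 239. ] [459.1 179.1]
alu side [459.3 189.6  36.4] [303.8 287.3] [459.2 191. ]
park top [ 575.  -325.    26.9] [358.2 203.2] [ 575.  -328.1]
park side [ 576.4 -331.9   27.3] [279.6 192.7] [ 575.6 -333.4]
collar top [646.  -40.3  20.5] [275.3 182.7] [646.3 -41.6]
collar side [646.9 -20.9  38.8] [245.5 237.1] [645.5 -21.3]
pivcap top [ 664.1 -190.5   21.7] [325.6 164.5] [ 663.7 -187.2]
pivcap side [ 659.6 -148.2   35.2] [243.1 163.3] [ 661.4 -148.2]
lens top [ 490.5 -208.4   60.6] [333.4 225.2] [ 490.4 -210.3]
lens side [ 488.6 -209.8   67. ] [302.5 163.9] [ 494.  -210.5]
[  2 230 210] [ 18  36 183] [ 19 185 208] [ 68 111 140] [ 70 117 131]
```

View pics/c1.png

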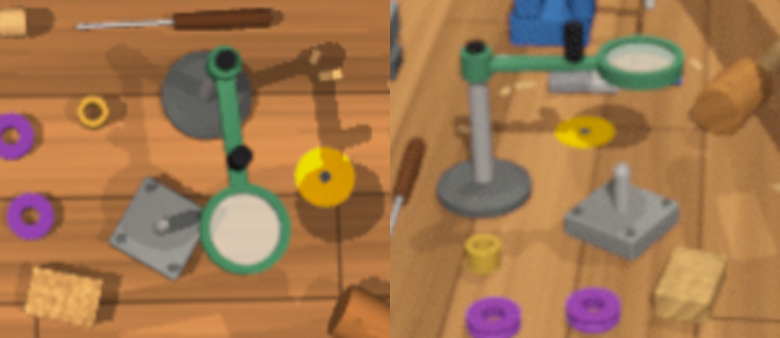

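Crops: post top at (161,226) in the top crop and (621,170) in the side crop. Pivot cap top is at (226,60)/(476,47), knob top at (238,155)/(574,27) and park dot at (325,177)/(585,131).

```bash
cat >> h.py <<'E'
def tri(a,b):
    (o1,d1),(o2,d2)=ray("top",a),ray("side",b)
    A=np.array([d1,-d2]).T; s,t=np.linalg.lstsq(A,o2-o1,rcond=None)[0]
    p,q=o1+s*d1,o2+t*d2
    return np.round((p+q)/2,1),round(float(np.linalg.norm(p-q)),1)
E
python3 - <<'E'
from h import *
t=lambda u,v:(240+u/2.6-.3,140+v/2.6-.3); s=lambda u,v:(210+(u-390)/2.6-.3,140+v/2.6-.3)
for nm,a,b,z in [("post",(161,226),(621,167),90),("pivot",(226,60),(476,46),207),("knob",(238,155),(574,26),231),("dot",(325,177),(585,131),0),("lens",(245,230),(640,62),184),("collartop",(93,111),(484,242),30)]:
    print(nm,tri(t(*a),s(*b)),plane("top",t(*a),z).round(1),plane("side",s(*b),z).round(1))
# yellow disc, wide hue
T=r.grab_frame("top")
print(blob("top",T,[18,200,120],[34,255,255],(365,208),24,0), cv2.cvtColor(T,cv2.COLOR_RGB2HSV)[212,362],cv2.cvtColor(T,cv2.COLOR_RGB2HSV)[224,362])
S=r.grab_frame("side")
print(blob("side",S,[18,200,120],[34,255,255],(285,191),24,0))
# arbor block corners, rack
for n,I,c in(("top",T,(301,227)),("side",S,(299,222))):
    h=cv2.cvtColor(I,cv2.COLOR_RGB2HSV); print(n,h[int(c[1])+8,int(c[0])])
# pegs: red/blue/alu sheaves' centre consistency
p=np.array([[540.5,313],[565.5,206.5],[459.3,181]]);print(np.linalg.norm(p[0]-p[1]),np.linalg.norm(p[1]-p[2]),np.linalg.norm(p[0]-p[2]))
E
```

```text
post (array([ 493.3, -121.8,   89.3]), 4.3) [ 491.1 -121.8   90. ] [ 495.4 -120.9   90. ]
pivot (array([ 670.8, -192.6,  204. ]), 0.5) [ 670.4 -192.2  207. ] [ 669.4 -186.8  207. ]
knob (array([ 556.3, -198.7,  230.7]), 1.6) [ 557.  -198.6  231. ] [ 555.4 -197.8  231. ]
dot (array([ 559.9, -347.2,    1.9]), 0.9) [ 559.7 -347.6    0. ] [ 560.7 -350.4    0. ]
lens (array([ 478.6, -211.4,  179.8]), 2.0) [ 477.3 -210.8  184. ] [ 479.2 -203.6  184. ]
collartop (array([646.1, -41.6,  31.8]), 0.3) [646.6 -41.6  30. ] [646.5 -44.   30. ]
(array([ 560.2, -347.3,   40.6]), array([364.6, 207.7]), array([ 560.8, -347.1], dtype=float32)) [ 21 255 215] [ 13 159 119]
(array([ 559.9, -350.7,   42.6]), array([284.9, 190.4]), array([ 560.4, -351.3], dtype=float32))
top [ 20  16 142]
side [ 21  17 150]
109.39492675622577 109.2185423817769 154.97561098443845
```

{"method": "carry_out", "body": {"targets": [{"dp":[0,0,-50],"yaw":0},{"dp":[57,-31,-50],"yaw":6},{"dp":[113,-62,-50],"yaw":12},{"dp":[170,-92,-50],"yaw":20.27},{"dp":[226,-123,-50],"yaw":20.27},{"dp":[283,-154,-50],"yaw":20.27},{"dp":[340,-185,-50],"yaw":20.27},{"dp":[396,-215,-50],"yaw":20.27},{"dp":[453,-246,-50],"yaw":20.27},{"dp":[453,-246,-50],"yaw":20.27},{"dp":[453,-246,-50],"yaw":20.27},{"dp":[453,-246,-50],"yaw":20.27}], "fingers": 1, "grip_force": 25}}

```text
clock: 1.8
eef_pos: [555.3, -199.7, 289.2]
tcp_rot: [3.141, 0.001, -0.001]
contact_force: [-0.5, 0.1, 0.2]
opening: 0.999
grasp_force: 0.0
```

{"method": "carry_out", "body": {"targets": [{"dp":[1,0,45]},{"dp":[1,0,86]},{"dp":[1,0,86]},{"dp":[1,0,86]}]}}

```text
schema error: expected keys dp, yaw
```

{"method": "carry_out", "body": {"targets": [{"dp":[0,0,0]},{"dp":[0,0,0]},{"dp":[0,0,0]},{"dp":[0,0,0]},{"dp":[0,0,0]},{"dp":[0,0,0]}], "fingers": -1}}

```text
schema error: expected keys dp, yaw
```

{"method": "carry_out", "body": {"targets": [{"dp":[1,0,45],"yaw":0},{"dp":[1,0,86],"yaw":0},{"dp":[1,0,86],"yaw":0},{"dp":[1,0,86],"yaw":0}]}}

```text
clock: 2.3
eef_pos: [557.5, -199.8, 204.8]
tcp_rot: [3.141, -0.001, -0.001]
contact_force: [0.3, -0.1, 0.4]
opening: 0.998
grasp_force: 0.0
```

{"method": "carry_out", "body": {"targets": [{"dp":[0,0,0],"yaw":0},{"dp":[0,0,0],"yaw":0},{"dp":[0,0,0],"yaw":0},{"dp":[0,0,0],"yaw":0},{"dp":[0,0,0],"yaw":0},{"dp":[0,0,0],"yaw":0}], "fingers": -1}}

```text
clock: 3.05
eef_pos: [557.5, -199.0, 204.1]
tcp_rot: [3.141, -0.001, 0.0]
contact_force: [-1.4, -2.0, 5.6]
opening: 0.294
grasp_force: 24.8
```

{"method": "carry_out", "body": {"targets": [{"dp":[1,8,0],"yaw":-4},{"dp":[2.2,15.7,0],"yaw":-8},{"dp":[4,23.4,0],"yaw":-12},{"dp":[6.5,31,0],"yaw":-16},{"dp":[9.5,38.3,0],"yaw":-20},{"dp":[12.9,45.5,0],"yaw":-24},{"dp":[16.9,52.3,0],"yaw":-28},{"dp":[21.3,59,0],"yaw":-32},{"dp":[26.2,65.2,0],"yaw":-36},{"dp":[31.4,71.1,0],"yaw":-40},{"dp":[38.5,77.7,0],"yaw":-45},{"dp":[45.5,83.6,0],"yaw":-49.5}]}}

```text
clock: 4.55
eef_pos: [602.5, -283.2, 204.1]
tcp_rot: [3.141, 0.001, 0.866]
contact_force: [-4.6, -2.8, 6.8]
opening: 0.297
grasp_force: 24.9
```

Run:
```python
from h import *
T=r.grab_frame("top");S=r.grab_frame("side");print(r.sense()["eef_pos"],r.sense()["contact_force"])
p=proj("top",(560,-348,180)).astype(int);q=proj("side",(560,-348,180)).astype(int);print(p,q)
cr=lambda I,c:cv2.resize(I[c[1]-65:c[1]+65,c[0]-75:c[0]+75,::-1],None,fx=2.6,fy=2.6,interpolation=cv2.INTER_CUBIC)
cv2.imwrite("pics/c2.png",np.hstack([cr(T,p),cr(S,q)]))
```

```text
[ 603.32969003 -283.83002567  204.10134066] [-3.03729022 -4.93166984  5.32733654]
[377 200] [284 143]
```

View pics/c2.png

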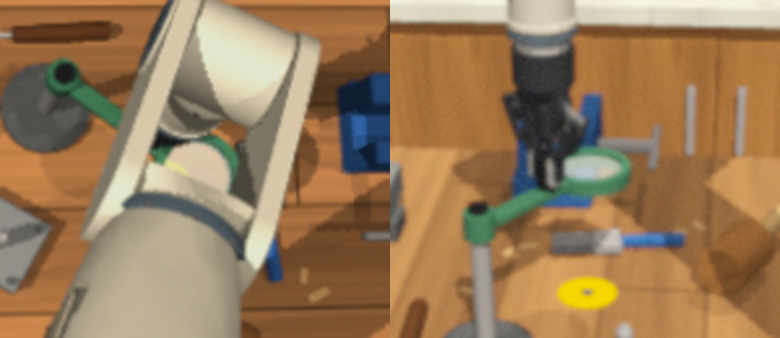

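{"method": "carry_out", "body": {"targets": [{"dp":[0,0,0],"yaw":0},{"dp":[0,0,0],"yaw":0},{"dp":[0,0,0],"yaw":0},{"dp":[0,0,-50],"yaw":0},{"dp":[0,0,-100],"yaw":0},{"dp":[0,0,-100],"yaw":0},{"dp":[0,0,-100],"yaw":0}], "fingers": 1}}

```text
clock: 5.52
eef_pos: [602.4, -281.9, 302.8]
tcp_rot: [-3.141, 0.0, 0.864]
contact_force: [-0.6, 1.0, -0.7]
opening: 1.001
grasp_force: 0.0
```

{"method": "carry_out", "body": {"targets": [{"dp":[41,-43,0],"yaw":5},{"dp":[82,-86,0],"yaw":10},{"dp":[124,-130,0],"yaw":15},{"dp":[165,-173,0],"yaw":20},{"dp":[206,-216,0],"yaw":25},{"dp":[247,-259,0],"yaw":30},{"dp":[288,-302,0],"yaw":35},{"dp":[330,-346,0],"yaw":40},{"dp":[371,-389,0],"yaw":45},{"dp":[412,-432,0],"yaw":49.5},{"dp":[412,-432,0],"yaw":49.5},{"dp":[412,-432,0],"yaw":49.5}]}}

```text
clock: 7.02
eef_pos: [541.0, 311.3, 301.6]
tcp_rot: [3.14, 0.002, 0.002]
contact_force: [1.2, -0.3, -0.6]
opening: 0.996
grasp_force: 0.0
```

Run:
```python
from h import *
T=r.grab_frame("top");S=r.grab_frame("side");print(r.sense()["eef_pos"],r.sense()["tcp_rot"])
for z in(170,180,190):
    G=([60,80,30],[90,255,200]);print(z,blob("top",T,*G,(377,200),22,z),blob("side",S,*G,proj("side",(560,-348,180)),26,z))
cr=lambda I,c:cv2.resize(I[c[1]-65:c[1]+65,c[0]-75:c[0]+75,::-1],None,fx=2.6,fy=2.6,interpolation=cv2.INTER_CUBIC)
cv2.imwrite("pics/c3.png",np.vstack([np.hstack([cr(T,(377,200)),cr(S,(284,143))]),np.hstack([cr(T[150:],(301,227-150))[:230],cr(S[140:],(299,212-140))[:230]])]))
```

```text
[541.64033096 310.43312781 302.38324424] [ 3.14049079e+00  1.34675759e-03 -5.35835089e-04]
170 (array([ 566.6, -345.5,   61.1]), array([376.2, 200.6]), array([ 557.5, -347.1], dtype=float32)) (array([ 565.5, -371.7,   67.9]), array([289.5, 143.3]), array([ 546.8, -371.7], dtype=float32))
180 (array([ 565.1, -342.9,   60.6]), array([376.2, 200.6]), array([ 556.1, -344.5], dtype=float32)) (array([ 563.3, -350.7,   67. ]), array([289.5, 143.3]), array([ 544.8, -350.7], dtype=float32))
190 (array([ 563.7, -340.4,   60.1]), array([376.2, 200.6]), array([ 554.7, -341.9], dtype=float32)) (array([ 561. , -329.6,   66. ]), array([289.5, 143.3]), array([ 542.8, -329.6], dtype=float32))
```

View pics/c3.png

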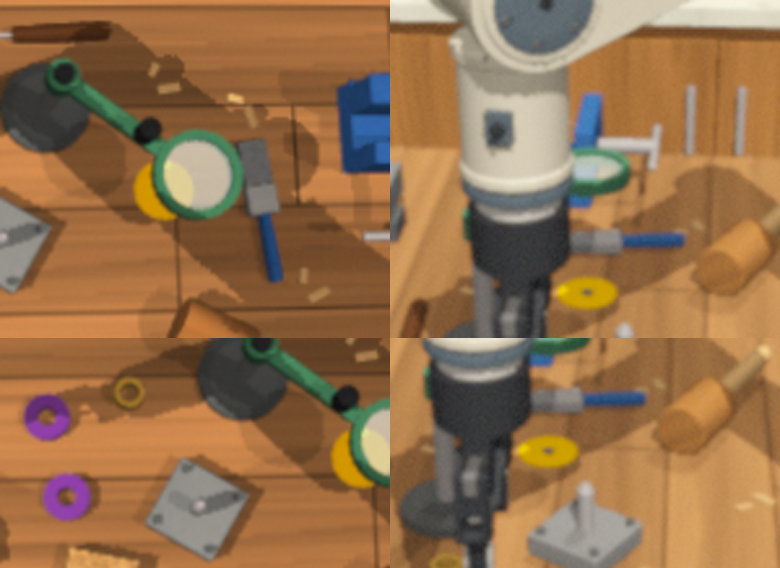

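The lens in the top crop is centred at about (198,174), over the yellow disc. The arbor post tip is at (200,505), and the block's top corners are at (187,458), (249,492), (210,560) and (147,523).

Run:
```python
from h import *
t=lambda u,v:(302+u/2.6-.3,135+v/2.6-.3)
for z in(185,190):print("lens",plane("top",t(198,174),z))
print("knob",plane("top",t(148,129),231),"piv",plane("top",t(64,72),207))
b=lambda u,v:(226+u/2.6-.3,162+(v-338)/2.6-.3)
print("post",plane("top",b(200,505),90))
c=[plane("top",b(*x),30)[:2] for x in((187,458),(249,492),(210,560),(147,523))];print(np.mean(c,0),[np.linalg.norm(c[i]-c[i-1]) for i in range(4)],c)
T=r.grab_frame("top");h=cv2.cvtColor(T,cv2.COLOR_RGB2HSV)
m=cv2.inRange(h,np.array([0,0,60]),np.array([180,45,255]));w=np.zeros_like(m);w[195:262,272:330]=255;m&=w
m=cv2.morphologyEx(m,cv2.MORPH_CLOSE,np.ones((5,5)))
k=max(cv2.findContours(m,0,1)[0],key=cv2.contourArea)
B=cv2.minAreaRect(np.array([plane("top",p[0],30)[:2] for p in k],np.float32));print(B)
print([plane("top",p,z).round(1) for p,z in (((378.2,201.9),190),)])
```

```text
lens [ 554.79436405 -346.33567726  185.        ]
lens [ 554.10063337 -345.02948634  190.        ]
knob [ 599.88855986 -280.13444173  231.        ] piv [ 671.57152426 -191.3112234   207.        ]
post [ 493.2283447  -125.03372872   90.        ]
[ 494.22992811 -127.35061001] [np.float64(98.32171629442054), np.float64(90.76985476010675), np.float64(100.78380597910945), np.float64(93.00731311479205)] [array([ 559.0562759 , -114.30347604]), array([ 513.89197225, -193.0394412 ]), array([ 427.75217589, -140.72012326]), array([476.21928841, -61.33939955])]
((493.76165771484375, -125.44795989990234), (96.93701934814453, 98.08100128173828), 59.96181869506836)
[array([ 553.2, -346. ,  190. ])]
```

{"method": "carry_out", "body": {"targets": [{"dp":[6,59,0],"yaw":-5},{"dp":[12,118,0],"yaw":-10},{"dp":[18,178,0],"yaw":-15},{"dp":[25,237,0],"yaw":-20},{"dp":[31,297,0],"yaw":-25},{"dp":[37,356,0],"yaw":-30},{"dp":[43,415,0],"yaw":-35},{"dp":[49,475,0],"yaw":-40},{"dp":[55,534,0],"yaw":-45},{"dp":[61.5,594,0],"yaw":-49.5},{"dp":[61.5,594,0],"yaw":-49.5},{"dp":[61.5,594,0],"yaw":-49.5}]}}

```text
clock: 8.68
eef_pos: [602.4, -283.1, 303.0]
tcp_rot: [-3.141, -0.0, 0.861]
contact_force: [0.9, 0.8, -0.1]
opening: 1.0
grasp_force: 0.0
```

{"method": "carry_out", "body": {"targets": [{"dp":[0,0,50],"yaw":0},{"dp":[0,0,98],"yaw":0},{"dp":[0,0,98],"yaw":0},{"dp":[0,0,98],"yaw":0}]}}

```text
clock: 9.18
eef_pos: [604.2, -282.0, 207.3]
tcp_rot: [3.14, -0.001, 0.865]
contact_force: [-0.7, -0.8, 0.4]
opening: 0.996
grasp_force: 0.0
```

{"method": "carry_out", "body": {"targets": [{"dp":[0,0,0],"yaw":0},{"dp":[0,0,0],"yaw":0},{"dp":[0,0,0],"yaw":0},{"dp":[0,0,0],"yaw":0},{"dp":[0,0,0],"yaw":0},{"dp":[0,0,0],"yaw":0}], "fingers": -1}}

```text
clock: 9.93
eef_pos: [603.7, -282.6, 206.1]
tcp_rot: [3.14, -0.0, 0.864]
contact_force: [-1.4, -0.9, 5.7]
opening: 0.292
grasp_force: 25.4
```

{"method": "carry_out", "body": {"targets": [{"dp":[0,3,0],"yaw":-1},{"dp":[0,5.5,0],"yaw":-2},{"dp":[0,5.5,0],"yaw":-2},{"dp":[0,5.5,0],"yaw":-2}]}}

```text
clock: 10.42
eef_pos: [607.8, -285.6, 206.1]
tcp_rot: [3.141, -0.001, 0.899]
contact_force: [-0.4, 2.7, 6.4]
opening: 0.292
grasp_force: 25.5
```

{"method": "carry_out", "body": {"targets": [{"dp":[0,0,0],"yaw":0},{"dp":[0,0,0],"yaw":0},{"dp":[0,0,0],"yaw":0},{"dp":[0,0,-50],"yaw":0},{"dp":[0,0,-97],"yaw":0},{"dp":[0,0,-97],"yaw":0},{"dp":[0,0,-97],"yaw":0}], "fingers": 1}}

```text
clock: 11.3
eef_pos: [607.2, -285.8, 301.7]
tcp_rot: [-3.141, 0.0, 0.899]
contact_force: [0.0, 0.1, -0.4]
opening: 0.999
grasp_force: 0.0
```

{"method": "carry_out", "body": {"targets": [{"dp":[43,-42,0],"yaw":5},{"dp":[85,-85,0],"yaw":10},{"dp":[128,-127,0],"yaw":15},{"dp":[171,-169,0],"yaw":20},{"dp":[213,-212,0],"yaw":25},{"dp":[256,-254,0],"yaw":30},{"dp":[298,-296,0],"yaw":35},{"dp":[341,-339,0],"yaw":40},{"dp":[384,-381,0],"yaw":45},{"dp":[426.5,-423.5,0],"yaw":51.5},{"dp":[426.5,-423.5,30],"yaw":51.5},{"dp":[426.5,-423.5,80],"yaw":51.5}]}}

```text
clock: 12.8
eef_pos: [541.4, 312.7, 221.0]
tcp_rot: [-3.141, -0.001, 0.002]
contact_force: [-0.8, 0.7, -1.0]
opening: 1.002
grasp_force: 0.0
```

Run:
```python
from h import *
T=r.grab_frame("top");s=r.sense();print(s["eef_pos"],s["tcp_rot"])
h=cv2.cvtColor(T,cv2.COLOR_RGB2HSV)
# lens glass: pale, inside rim
m=cv2.inRange(h,np.array([0,0,150]),np.array([35,110,255]));w=np.zeros_like(m);cv2.circle(w,(380,202),17,255,-1);m&=w
k=max(cv2.findContours(m,0,1)[0],key=cv2.contourArea)
print("glass",cv2.minEnclosingCircle(np.array([plane("top",p[0],182)[:2] for p in k],np.float32)))
G=cv2.inRange(h,np.array([60,80,30]),np.array([90,255,200]));w[:]=0;cv2.circle(w,(380,202),24,255,-1);G&=w
k=np.vstack(cv2.findContours(G,0,1)[0]);P=np.array([plane("top",p[0],188)[:2] for p in k])
P=P[(P[:,0]<565)] # far side from the bar
A=np.c_[2*P,np.ones(len(P))];x=np.linalg.lstsq(A,(P**2).sum(1),rcond=None)[0];print("rim fit",x[:2],np.sqrt(x[2]+x[0]**2+x[1]**2))
```

```text
[537.64860743 310.06964333 212.98745269] [3.13637895e+00 9.02982095e-03 1.13515437e-03]
glass ((561.0933837890625, -350.4527587890625), 39.47421646118164)
rim fit [ 561.42589413 -349.83822351] 50.742030668215044
```

{"method": "carry_out", "body": {"targets": [{"dp":[0,0,50],"yaw":0},{"dp":[0,0,100],"yaw":0},{"dp":[0,0,150],"yaw":0},{"dp":[0,0,180],"yaw":0},{"dp":[0,0,188],"yaw":0},{"dp":[0,0,188],"yaw":0},{"dp":[0,0,188],"yaw":0}], "grip_force": 25}}

```text
clock: 13.72
eef_pos: [542.5, 312.0, 35.8]
tcp_rot: [-3.141, -0.002, -0.0]
contact_force: [0.6, 0.1, 0.7]
opening: 1.002
grasp_force: 0.0
```

{"method": "carry_out", "body": {"targets": [{"dp":[0,0,3],"yaw":0},{"dp":[0,0,6],"yaw":0},{"dp":[0,0,6],"yaw":0},{"dp":[0,0,6],"yaw":0}]}}

```text
clock: 14.22
eef_pos: [541.6, 311.5, 28.3]
tcp_rot: [-3.142, 0.0, 0.0]
contact_force: [0.6, -0.4, -0.2]
opening: 1.004
grasp_force: 0.0
```

{"method": "carry_out", "body": {"targets": [{"dp":[0,0,1],"yaw":0},{"dp":[0,0,2],"yaw":0},{"dp":[0,0,2],"yaw":0}]}}

```text
clock: 14.6
eef_pos: [541.5, 311.5, 26.2]
tcp_rot: [3.142, 0.0, 0.0]
contact_force: [-1.0, -0.2, 0.1]
opening: 1.003
grasp_force: 0.0
```

{"method": "carry_out", "body": {"targets": [{"dp":[0,0,2],"yaw":0},{"dp":[0,0,2],"yaw":0},{"dp":[0,0,2],"yaw":0},{"dp":[0,0,2],"yaw":0}], "fingers": -1}}

```text
clock: 15.1
eef_pos: [541.7, 311.7, 24.7]
tcp_rot: [-3.141, -0.0, 0.0]
contact_force: [-0.4, -0.1, 6.2]
opening: 0.793
grasp_force: 27.1
```

{"method": "carry_out", "body": {"targets": [{"dp":[0,0,0],"yaw":0},{"dp":[0,0,0],"yaw":0},{"dp":[0,0,0],"yaw":-10},{"dp":[0,0,0],"yaw":-20},{"dp":[0,0,0],"yaw":-30},{"dp":[0,0,0],"yaw":-40},{"dp":[0,0,0],"yaw":-50},{"dp":[0,0,0],"yaw":-60},{"dp":[0,0,0],"yaw":-70},{"dp":[0,0,0],"yaw":-80},{"dp":[0,0,0],"yaw":-90},{"dp":[0,0,0],"yaw":-90}], "fingers": 1}}

```text
clock: 16.6
eef_pos: [541.5, 311.4, 24.1]
tcp_rot: [-3.141, 0.0, 1.57]
contact_force: [0.3, -0.1, 0.4]
opening: 0.999
grasp_force: 0.0
```

{"method": "carry_out", "body": {"targets": [{"dp":[0,0,0],"yaw":0},{"dp":[0,0,0],"yaw":0},{"dp":[0,0,0],"yaw":0},{"dp":[0,0,0],"yaw":0}], "fingers": -1, "grip_force": 40}}

```text
clock: 17.1
eef_pos: [541.7, 311.6, 24.5]
tcp_rot: [3.141, -0.0, 1.57]
contact_force: [-0.5, -0.2, 3.4]
opening: 0.759
grasp_force: 45.5
```

{"method": "carry_out", "body": {"targets": [{"dp":[0,0,-30],"yaw":0},{"dp":[0,0,-75],"yaw":0},{"dp":[0,0,-116],"yaw":0},{"dp":[-55,-6,-116],"yaw":0},{"dp":[-110,-12,-116],"yaw":0},{"dp":[-165,-18,-116],"yaw":0},{"dp":[-220,-24,-116],"yaw":0},{"dp":[-275,-30,-116],"yaw":0},{"dp":[-330,-36,-116],"yaw":0},{"dp":[-385,-42,-116],"yaw":0},{"dp":[-436,-47.5,-116],"yaw":0},{"dp":[-436,-47.5,-116],"yaw":0}]}}

```text
clock: 18.6
eef_pos: [493.4, -127.4, 140.1]
tcp_rot: [-3.141, 0.001, 1.566]
contact_force: [0.8, -0.3, -1.1]
opening: 0.762
grasp_force: 46.2
```

Run:
```python
from h import *
T=r.grab_frame("top");S=r.grab_frame("side");s=r.sense();print(s["eef_pos"],s["tcp_rot"],s["opening"])
cr=lambda I,c:cv2.resize(I[c[1]-65:c[1]+65,c[0]-75:c[0]+75,::-1],None,fx=2.6,fy=2.6,interpolation=cv2.INTER_CUBIC)
cv2.imwrite("pics/c4.png",np.hstack([cr(T,(301,227)),cr(S,(299,190))]))
p,a,b=blob("side",S,[100,120,60],[125,255,255],proj("side",(494,-124,145)),40,152);print(p,a,b)
print(blob("top",T,[100,120,60],[125,255,255],proj("top",(494,-124,145)),40,152))
```

```text
[ 493.6503505  -124.77810182  139.96262672] [-3.14097430e+00 -4.15396362e-04  1.56873164e+00] 0.7612985763563184
[ 492.1 -112.7   40. ] [299.5 187.6] [ 493.6 -113.4]
(array([ 472.9, -105.9,   12.8]), array([297.9, 231.1]), array([ 472.9, -105.9], dtype=float32))
```

View pics/c4.png

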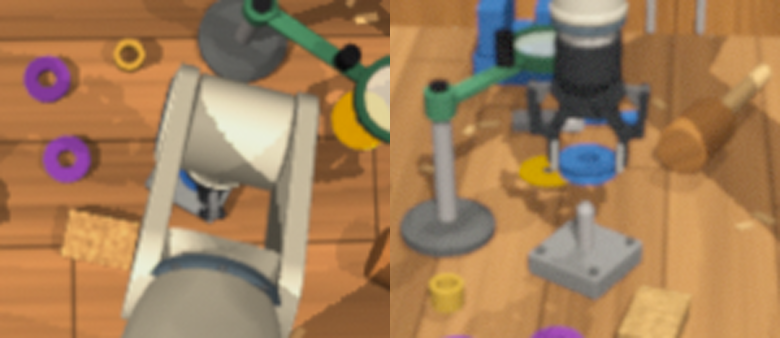

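{"method": "carry_out", "body": {"targets": [{"dp":[0,0,20],"yaw":0},{"dp":[0,0,40],"yaw":0},{"dp":[0,0,46],"yaw":0},{"dp":[0,0,52],"yaw":0},{"dp":[0,0,58],"yaw":0},{"dp":[0,0,58],"yaw":0}]}}

```text
clock: 19.45
eef_pos: [494.2, -124.4, 82.2]
tcp_rot: [3.142, 0.0, 1.571]
contact_force: [-0.4, 0.0, -1.7]
opening: 0.763
grasp_force: 46.1
```

{"method": "carry_out", "body": {"targets": [{"dp":[0,0,20],"yaw":0},{"dp":[0,0,36],"yaw":0},{"dp":[0,0,42],"yaw":0},{"dp":[0,0,45],"yaw":0},{"dp":[0,0,47],"yaw":0},{"dp":[0,0,47],"yaw":0}]}}

```text
clock: 20.2
eef_pos: [494.1, -124.5, 35.4]
tcp_rot: [3.142, -0.0, 1.571]
contact_force: [0.9, -0.7, -1.6]
opening: 0.762
grasp_force: 46.1
```

{"method": "carry_out", "body": {"targets": [{"dp":[0,0,1.5],"yaw":0},{"dp":[0,0,1.5],"yaw":0}]}}

```text
clock: 20.45
eef_pos: [494.2, -124.5, 34.4]
tcp_rot: [3.141, 0.0, 1.571]
contact_force: [-1.2, -0.4, 5.2]
opening: 0.761
grasp_force: 47.0
```

{"method": "carry_out", "body": {"targets": [{"dp":[0,0,0],"yaw":0},{"dp":[0,0,0],"yaw":0},{"dp":[0,0,-30],"yaw":0},{"dp":[0,0,-70],"yaw":0},{"dp":[0,0,-107],"yaw":0},{"dp":[60,-7,-107],"yaw":0},{"dp":[120,-14,-107],"yaw":0},{"dp":[180,-20,-107],"yaw":0},{"dp":[240,-27,-107],"yaw":0},{"dp":[304,-34.5,-107],"yaw":0},{"dp":[304,-34.5,-107],"yaw":0},{"dp":[304,-34.5,-107],"yaw":0}], "fingers": 1}}

```text
clock: 21.95
eef_pos: [459.3, 179.5, 140.6]
tcp_rot: [-3.141, 0.0, 1.572]
contact_force: [0.0, -0.3, 0.8]
opening: 0.999
grasp_force: 0.0
```

Run:
```python
from h import *
T=r.grab_frame("top");S=r.grab_frame("side");s=r.sense();print(s["eef_pos"],s["tcp_rot"],s["opening"])
cr=lambda I,c:cv2.resize(I[c[1]-65:c[1]+65,c[0]-75:c[0]+75,::-1],None,fx=2.6,fy=2.6,interpolation=cv2.INTER_CUBIC)
cv2.imwrite("pics/c5.png",np.hstack([cr(T,(301,227)),cr(S,(299,220))]))
B=([100,120,60],[125,255,255])
print(blob("top",T,*B,proj("top",(494,-124,46)),25,46),blob("side",S,*B,proj("side",(494,-124,46)),25,46))
```

```text
[459.53956679 178.36452897 140.64039884] [-3.14117943e+00  4.40206479e-04  1.56978061e+00] 1.0030574170212794Traceback (most recent call last):
  File "<stdin>", line 6, in <module>
  File "h.py", line 20, in blob
    c=max(cs,key=cv2.contourArea).reshape(-1,2)
      ~~~^^^^^^^^^^^^^^^^^^^^^^^^
ValueError: max() iterable argument is empty
```

View pics/c5.png

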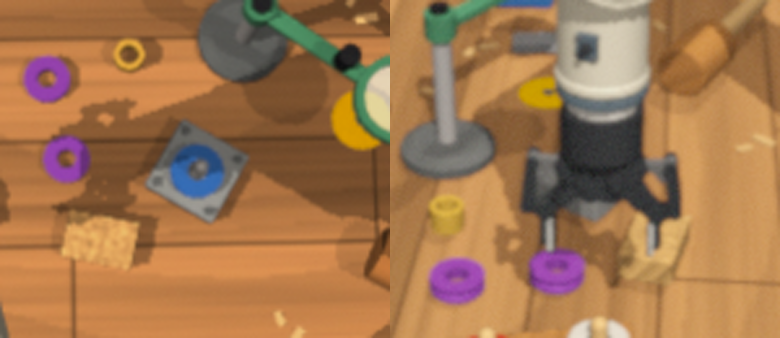

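Blue is home round the post, at crop (196,170). Next is the aluminium sheave.

{"method": "carry_out", "body": {"targets": [{"dp":[0,0,50],"yaw":0},{"dp":[0,0,95],"yaw":0},{"dp":[0,0,110],"yaw":0},{"dp":[0,0,115],"yaw":0},{"dp":[0,0,115],"yaw":0},{"dp":[0,0,115],"yaw":0}], "grip_force": 25}}

```text
clock: 22.8
eef_pos: [460.5, 179.8, 27.0]
tcp_rot: [3.14, -0.001, 1.571]
contact_force: [0.6, -0.3, 0.2]
opening: 1.002
grasp_force: 0.0
```

{"method": "carry_out", "body": {"targets": [{"dp":[0,0,0],"yaw":0},{"dp":[0,0,0],"yaw":0},{"dp":[0,0,0],"yaw":0},{"dp":[0,0,0],"yaw":0}], "fingers": -1}}

```text
clock: 23.3
eef_pos: [460.0, 179.8, 26.8]
tcp_rot: [3.141, -0.0, 1.571]
contact_force: [-1.6, -0.7, 11.4]
opening: 0.697
grasp_force: 24.3
```

{"method": "carry_out", "body": {"targets": [{"dp":[0,0,0],"yaw":0},{"dp":[0,0,0],"yaw":0},{"dp":[0,0,0],"yaw":10},{"dp":[0,0,0],"yaw":20},{"dp":[0,0,0],"yaw":30},{"dp":[0,0,0],"yaw":40},{"dp":[0,0,0],"yaw":50},{"dp":[0,0,0],"yaw":60},{"dp":[0,0,0],"yaw":70},{"dp":[0,0,0],"yaw":80},{"dp":[0,0,0],"yaw":90},{"dp":[0,0,0],"yaw":90}], "fingers": 1}}

```text
clock: 24.8
eef_pos: [459.5, 179.5, 25.7]
tcp_rot: [3.142, 0.0, 0.001]
contact_force: [0.0, 0.3, -0.3]
opening: 1.0
grasp_force: 0.0
```

{"method": "carry_out", "body": {"targets": [{"dp":[0,0,0],"yaw":0},{"dp":[0,0,0],"yaw":0},{"dp":[0,0,0],"yaw":0},{"dp":[0,0,0],"yaw":0}], "fingers": -1, "grip_force": 40}}

```text
clock: 25.3
eef_pos: [459.6, 179.5, 26.2]
tcp_rot: [-3.142, -0.0, 0.002]
contact_force: [-1.3, 0.2, 5.7]
opening: 0.673
grasp_force: 41.8
```

{"method": "carry_out", "body": {"targets": [{"dp":[0,0,-30],"yaw":0},{"dp":[0,0,-75],"yaw":0},{"dp":[0,0,-114],"yaw":0},{"dp":[7,60,-114],"yaw":0},{"dp":[14,120,-114],"yaw":0},{"dp":[20,180,-114],"yaw":0},{"dp":[27,240,-114],"yaw":0},{"dp":[34.5,304,-114],"yaw":0},{"dp":[34.5,304,-114],"yaw":0},{"dp":[34.5,304,-114],"yaw":0}]}}

```text
clock: 26.55
eef_pos: [493.5, -124.5, 139.4]
tcp_rot: [-3.141, 0.001, -0.0]
contact_force: [-0.3, 0.3, -2.3]
opening: 0.669
grasp_force: 45.1
```

{"method": "carry_out", "body": {"targets": [{"dp":[0,0,20],"yaw":0},{"dp":[0,0,38],"yaw":0},{"dp":[0,0,44],"yaw":0},{"dp":[0,0,50],"yaw":0},{"dp":[0,0,56],"yaw":0},{"dp":[0,0,56],"yaw":0}]}}

```text
clock: 27.3
eef_pos: [494.0, -124.3, 83.6]
tcp_rot: [-3.141, 0.0, 0.0]
contact_force: [0.6, 0.2, -1.5]
opening: 0.673
grasp_force: 45.0
```

{"method": "carry_out", "body": {"targets": [{"dp":[0,0,18],"yaw":0},{"dp":[0,0,27],"yaw":0},{"dp":[0,0,30],"yaw":0},{"dp":[0,0,32],"yaw":0},{"dp":[0,0,32],"yaw":0}]}}

```text
clock: 27.92
eef_pos: [494.4, -124.6, 52.2]
tcp_rot: [3.141, -0.001, -0.0]
contact_force: [-0.9, -0.7, -0.0]
opening: 0.672
grasp_force: 45.2
```

{"method": "carry_out", "body": {"targets": [{"dp":[0,0,0.5],"yaw":0},{"dp":[0,0,0.5],"yaw":0},{"dp":[0,0,-30],"yaw":0},{"dp":[0,0,-60],"yaw":0},{"dp":[0,0,-88],"yaw":0},{"dp":[12,-55,-88],"yaw":0},{"dp":[24,-110,-88],"yaw":0},{"dp":[36,-165,-88],"yaw":0},{"dp":[48,-220,-88],"yaw":0},{"dp":[60,-275,-88],"yaw":0},{"dp":[71.5,-330,-88],"yaw":0},{"dp":[71.5,-330,-88],"yaw":0}], "fingers": 1}}

```text
clock: 29.42
eef_pos: [566.3, 209.2, 139.9]
tcp_rot: [-3.14, -0.001, 0.004]
contact_force: [0.5, -0.5, 0.8]
opening: 1.0
grasp_force: 0.0
```

Run:
```python
from h import *
T=r.grab_frame("top");S=r.grab_frame("side");s=r.sense();print(s["eef_pos"],s["tcp_rot"],s["opening"])
cr=lambda I,c:cv2.resize(I[c[1]-65:c[1]+65,c[0]-75:c[0]+75,::-1],None,fx=2.6,fy=2.6,interpolation=cv2.INTER_CUBIC)
cv2.imwrite("pics/c6.png",np.hstack([cr(T,(301,227)),cr(S,(299,220))]))
```

```text
[565.1651258  205.76169212 139.50563405] [3.14108808e+00 6.30812723e-04 1.54984493e-03] 1.001775360102082
```

View pics/c6.png

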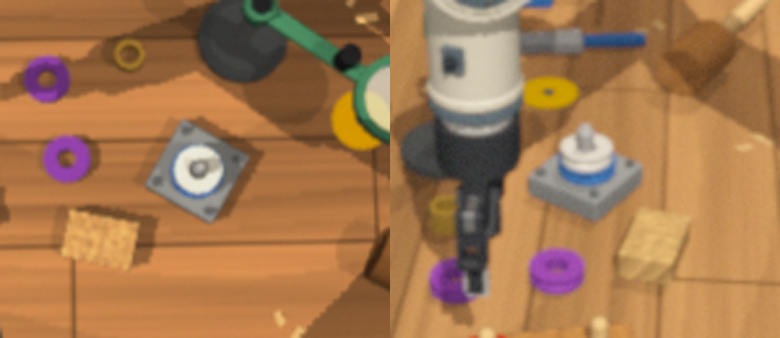

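Aluminium sits on blue, both home (side crop around (586,165)). Next is red.

{"method": "carry_out", "body": {"targets": [{"dp":[0,0,50],"yaw":0},{"dp":[0,0,95],"yaw":0},{"dp":[0,0,108],"yaw":0},{"dp":[0,0,112],"yaw":0},{"dp":[0,0,112],"yaw":0},{"dp":[0,0,112],"yaw":0}], "grip_force": 25}}

```text
clock: 30.28
eef_pos: [566.6, 205.8, 29.3]
tcp_rot: [-3.141, -0.002, -0.0]
contact_force: [-0.4, 0.1, -0.1]
opening: 1.004
grasp_force: 0.0
```

{"method": "carry_out", "body": {"targets": [{"dp":[0,0,0],"yaw":0},{"dp":[0,0,0],"yaw":0},{"dp":[0,0,0],"yaw":0},{"dp":[0,0,0],"yaw":0}], "fingers": -1}}

```text
clock: 30.78
eef_pos: [565.8, 205.7, 28.6]
tcp_rot: [-3.141, -0.001, 0.0]
contact_force: [-1.4, -1.2, 7.2]
opening: 0.595
grasp_force: 25.0
```

{"method": "carry_out", "body": {"targets": [{"dp":[0,0,0],"yaw":0},{"dp":[0,0,0],"yaw":0},{"dp":[0,0,0],"yaw":-10},{"dp":[0,0,0],"yaw":-20},{"dp":[0,0,0],"yaw":-30},{"dp":[0,0,0],"yaw":-40},{"dp":[0,0,0],"yaw":-50},{"dp":[0,0,0],"yaw":-60},{"dp":[0,0,0],"yaw":-70},{"dp":[0,0,0],"yaw":-80},{"dp":[0,0,0],"yaw":-90},{"dp":[0,0,0],"yaw":-90}], "fingers": 1}}

```text
clock: 32.28
eef_pos: [565.5, 205.5, 27.6]
tcp_rot: [-3.141, 0.0, 1.57]
contact_force: [-0.7, -0.1, 0.6]
opening: 1.003
grasp_force: 0.0
```

{"method": "carry_out", "body": {"targets": [{"dp":[0,0,0],"yaw":0},{"dp":[0,0,0],"yaw":0},{"dp":[0,0,0],"yaw":0},{"dp":[0,0,0],"yaw":0},{"dp":[0,0,0],"yaw":0}], "fingers": -1, "grip_force": 40}}

```text
clock: 32.9
eef_pos: [565.6, 205.5, 28.3]
tcp_rot: [3.141, -0.0, 1.569]
contact_force: [-1.8, -1.1, 6.0]
opening: 0.593
grasp_force: 40.8
```

{"method": "carry_out", "body": {"targets": [{"dp":[0,0,-30],"yaw":0},{"dp":[0,0,-75],"yaw":0},{"dp":[0,0,-117],"yaw":0},{"dp":[-55,-12,-117],"yaw":0},{"dp":[-110,-24,-117],"yaw":0},{"dp":[-165,-36,-117],"yaw":0},{"dp":[-220,-48,-117],"yaw":0},{"dp":[-275,-60,-117],"yaw":0},{"dp":[-330,-71.5,-117],"yaw":0},{"dp":[-330,-71.5,-117],"yaw":0},{"dp":[-330,-71.5,-117],"yaw":0}]}}

```text
clock: 34.28
eef_pos: [493.9, -124.4, 144.7]
tcp_rot: [-3.141, -0.0, 1.569]
contact_force: [0.1, 0.5, -1.4]
opening: 0.586
grasp_force: 42.9
```

{"method": "carry_out", "body": {"targets": [{"dp":[0,0,20],"yaw":0},{"dp":[0,0,38],"yaw":0},{"dp":[0,0,44],"yaw":0},{"dp":[0,0,50],"yaw":0},{"dp":[0,0,58],"yaw":0},{"dp":[0,0,58],"yaw":0}]}}

```text
clock: 35.02
eef_pos: [494.1, -124.4, 86.5]
tcp_rot: [-3.141, -0.0, 1.571]
contact_force: [-0.6, -0.5, -0.5]
opening: 0.588
grasp_force: 42.9
```

{"method": "carry_out", "body": {"targets": [{"dp":[0,0,8],"yaw":0},{"dp":[0,0,14],"yaw":0},{"dp":[0,0,16.5],"yaw":0},{"dp":[0,0,16.5],"yaw":0}]}}

```text
clock: 35.52
eef_pos: [493.9, -124.5, 70.4]
tcp_rot: [-3.141, -0.0, 1.571]
contact_force: [-1.5, 0.0, 1.7]
opening: 0.59
grasp_force: 43.1
```

Run:
```python
from h import *
T=r.grab_frame("top");S=r.grab_frame("side")
BR=([18,130,70],[32,255,255])
print(blob("top",T,*BR,proj("top",(646,-42,30)),18,30));s=r.sense();print(s["eef_pos"],s["contact_force"])
cv2.imwrite("pics/c7.png",np.hstack([cv2.resize(I[c[1]-65:c[1]+65,c[0]-75:c[0]+75,::-1],None,fx=2.6,fy=2.6) for I,c in((T,(290,200)),(S,(285,220)))]))
```

```text
(array([645.8, -40.7,  20.6]), array([275.1, 182.8]), array([646.2, -41.6], dtype=float32))
[ 493.89811435 -124.50873182   70.32370677] [-2.10000414  0.110241    1.58948987]
```

View pics/c7.png

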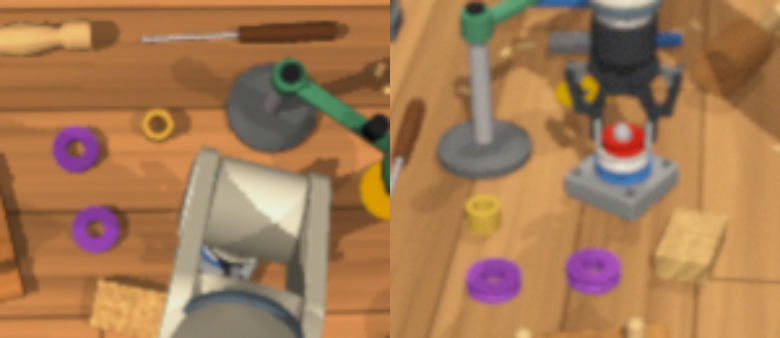

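{"method": "carry_out", "body": {"targets": [{"dp":[0,0,0],"yaw":0},{"dp":[0,0,0],"yaw":0},{"dp":[0,0,-30],"yaw":0},{"dp":[0,0,-70],"yaw":0},{"dp":[28,51,-70],"yaw":0},{"dp":[56,102,-70],"yaw":0},{"dp":[83,152,-70],"yaw":0},{"dp":[83,152,-70],"yaw":0},{"dp":[83,152,-20],"yaw":0},{"dp":[83,152,30],"yaw":0},{"dp":[83,152,54],"yaw":0},{"dp":[83,152,54],"yaw":0}], "fingers": 1, "grip_force": 25}}

```text
clock: 37.12
eef_pos: [643.7, -41.7, 14.2]
tcp_rot: [-3.137, -0.0, 1.571]
contact_force: [-0.2, -1.4, 0.3]
opening: 0.999
grasp_force: 0.0
```

{"method": "carry_out", "body": {"targets": [{"dp":[0,0,0],"yaw":0},{"dp":[0,0,0],"yaw":0},{"dp":[0,0,0],"yaw":0},{"dp":[0,0,0],"yaw":0},{"dp":[0,0,0],"yaw":0}], "fingers": -1}}

```text
clock: 37.75
eef_pos: [647.1, -41.6, 18.0]
tcp_rot: [3.139, 0.0, 1.571]
contact_force: [-0.9, -1.1, 7.6]
opening: 0.46
grasp_force: 24.5
```

{"method": "carry_out", "body": {"targets": [{"dp":[0,0,0],"yaw":0},{"dp":[0,0,0],"yaw":0},{"dp":[0,0,0],"yaw":10},{"dp":[0,0,0],"yaw":20},{"dp":[0,0,0],"yaw":30},{"dp":[0,0,0],"yaw":40},{"dp":[0,0,0],"yaw":50},{"dp":[0,0,0],"yaw":60},{"dp":[0,0,0],"yaw":70},{"dp":[0,0,0],"yaw":80},{"dp":[0,0,0],"yaw":90},{"dp":[0,0,0],"yaw":90}], "fingers": 1}}

```text
clock: 39.25
eef_pos: [646.0, -41.5, 16.2]
tcp_rot: [-3.142, 0.0, 0.001]
contact_force: [-0.4, 0.7, -0.2]
opening: 0.999
grasp_force: 0.0
```

{"method": "carry_out", "body": {"targets": [{"dp":[0,0,0],"yaw":0},{"dp":[0,0,0],"yaw":0},{"dp":[0,0,0],"yaw":0},{"dp":[0,0,0],"yaw":0},{"dp":[0,0,0],"yaw":0}], "fingers": -1, "grip_force": 35}}

```text
clock: 39.88
eef_pos: [646.2, -41.5, 16.5]
tcp_rot: [3.142, -0.0, 0.0]
contact_force: [-2.1, 0.2, 4.5]
opening: 0.453
grasp_force: 35.3
```

{"method": "carry_out", "body": {"targets": [{"dp":[0,0,-40],"yaw":0},{"dp":[0,0,-90],"yaw":0},{"dp":[0,0,-134],"yaw":0},{"dp":[-38,21,-134],"yaw":0},{"dp":[-76,42,-134],"yaw":0},{"dp":[-114,62,-134],"yaw":0},{"dp":[-152,83,-134],"yaw":0},{"dp":[-152,83,-134],"yaw":0},{"dp":[-152,83,-134],"yaw":0},{"dp":[-152,83,-110],"yaw":0},{"dp":[-152,83,-100],"yaw":0},{"dp":[-152,83,-100],"yaw":0}]}}

```text
clock: 41.38
eef_pos: [494.1, -124.0, 115.5]
tcp_rot: [-3.141, 0.002, 0.001]
contact_force: [0.1, 0.2, -1.4]
opening: 0.454
grasp_force: 36.1
```

{"method": "carry_out", "body": {"targets": [{"dp":[0,0,6],"yaw":0},{"dp":[0,0,12],"yaw":0},{"dp":[0,0,18],"yaw":0},{"dp":[0,0,21],"yaw":0},{"dp":[0,0,21],"yaw":0},{"dp":[0,0,21],"yaw":0}]}}

```text
clock: 42.12
eef_pos: [494.2, -124.5, 95.4]
tcp_rot: [3.142, -0.0, -0.0]
contact_force: [0.2, -0.5, -1.5]
opening: 0.45
grasp_force: 36.1
```

{"method": "carry_out", "body": {"targets": [{"dp":[0,0,1.5],"yaw":0},{"dp":[0,0,1.5],"yaw":0},{"dp":[0,0,1.5],"yaw":0}]}}

```text
clock: 42.5
eef_pos: [494.4, -124.6, 94.5]
tcp_rot: [3.141, -0.001, -0.0]
contact_force: [-2.4, 0.2, 5.8]
opening: 0.45
grasp_force: 36.8
```

{"method": "carry_out", "body": {"targets": [{"dp":[0,0,0],"yaw":0},{"dp":[0,0,0],"yaw":0},{"dp":[0,0,-40],"yaw":0},{"dp":[0,0,-100],"yaw":0},{"dp":[0,0,-160],"yaw":0},{"dp":[0,0,-208],"yaw":0},{"dp":[23,32,-208],"yaw":-10},{"dp":[46,64,-208],"yaw":-20},{"dp":[68,97,-208],"yaw":-30},{"dp":[91,129,-208],"yaw":-40},{"dp":[113.5,161,-208],"yaw":-50},{"dp":[113.5,161,-208],"yaw":-51.5}], "fingers": 1, "grip_force": 25}}

```text
clock: 44.0
eef_pos: [608.3, -287.3, 300.8]
tcp_rot: [-3.141, 0.0, 0.899]
contact_force: [0.8, 0.3, 0.7]
opening: 1.0
grasp_force: 0.0
```

Run:
```python
from h import *
T=r.grab_frame("top");S=r.grab_frame("side");s=r.sense();print(s["eef_pos"],s["tcp_rot"])
cv2.imwrite("pics/c8.png",np.hstack([cv2.resize(I[c[1]-65:c[1]+65,c[0]-75:c[0]+75,::-1],None,fx=2.6,fy=2.6) for I,c in((T,(310,210)),(S,(295,200)))]))
```

```text
[ 607.09215129 -285.23283114  301.09555018] [-3.14005886e+00  1.17628314e-04  8.97098502e-01]
```

View pics/c8.png

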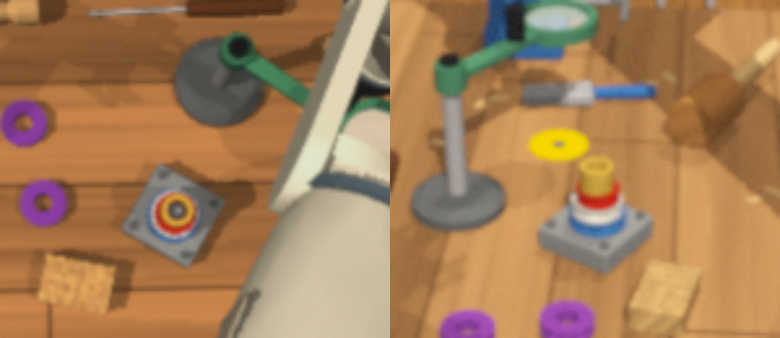

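All three sheaves and the collar are stacked on the arbor: side crop, collar at (597,178), with red, aluminium and blue below. Next I grip the knob and swing the magnifier back.

{"method": "carry_out", "body": {"targets": [{"dp":[0,0,50],"yaw":0},{"dp":[0,0,96],"yaw":0},{"dp":[0,0,96],"yaw":0},{"dp":[0,0,96],"yaw":0}]}}

```text
clock: 44.6
eef_pos: [608.3, -285.3, 207.9]
tcp_rot: [3.14, -0.001, 0.899]
contact_force: [0.8, -0.7, -0.0]
opening: 0.997
grasp_force: 0.0
```

{"method": "carry_out", "body": {"targets": [{"dp":[0,0,0],"yaw":0},{"dp":[0,0,0],"yaw":0},{"dp":[0,0,0],"yaw":0},{"dp":[0,0,0],"yaw":0},{"dp":[0,0,0],"yaw":0},{"dp":[0,0,0],"yaw":0}], "fingers": -1}}

```text
clock: 45.35
eef_pos: [607.8, -285.6, 206.5]
tcp_rot: [3.141, -0.0, 0.899]
contact_force: [-1.2, 0.4, 6.7]
opening: 0.296
grasp_force: 24.7
```

{"method": "carry_out", "body": {"targets": [{"dp":[-0.4,-12.6,0],"yaw":6.35},{"dp":[0.7,-25.1,0],"yaw":12.7},{"dp":[3.1,-37.4,0],"yaw":19.05},{"dp":[6.9,-49.4,0],"yaw":25.4},{"dp":[11.9,-60.9,0],"yaw":31.75},{"dp":[18.2,-71.8,0],"yaw":38.1},{"dp":[25.7,-81.9,0],"yaw":44.45},{"dp":[34.3,-91.1,0],"yaw":50.8},{"dp":[43.8,-99.4,0],"yaw":57.15},{"dp":[54.1,-106.5,0],"yaw":63.5},{"dp":[65.2,-112.4,0],"yaw":69.85},{"dp":[76.9,-117.1,0],"yaw":76.2}]}}

```text
clock: 46.85
eef_pos: [565.3, -152.6, 206.5]
tcp_rot: [-3.142, -0.003, -0.434]
contact_force: [6.6, -1.9, 0.0]
opening: 0.296
grasp_force: 25.6
```

{"method": "carry_out", "body": {"targets": [{"dp":[0,0,0],"yaw":0},{"dp":[0,0,0],"yaw":0}]}}

```text
clock: 47.1
eef_pos: [565.4, -152.3, 206.5]
tcp_rot: [-3.14, -0.003, -0.431]
contact_force: [4.7, 1.2, 2.4]
opening: 0.298
grasp_force: 25.8
```

{"method": "carry_out", "body": {"targets": [{"dp":[0,0,0],"yaw":0},{"dp":[0,0,0],"yaw":0},{"dp":[0,0,0],"yaw":0},{"dp":[0,0,-45],"yaw":0},{"dp":[0,0,-97],"yaw":0},{"dp":[21,45,-97],"yaw":0},{"dp":[42,91,-97],"yaw":0},{"dp":[63,136,-97],"yaw":0},{"dp":[84,181,-97],"yaw":0},{"dp":[105,227,-97],"yaw":0},{"dp":[126,272,-97],"yaw":0},{"dp":[146,318,-97],"yaw":0}], "fingers": 1}}

```text
clock: 48.6
eef_pos: [563.2, -503.9, 302.5]
tcp_rot: [-3.141, 0.0, -0.431]
contact_force: [0.5, 1.1, 0.0]
opening: 0.997
grasp_force: 0.0
```

Run:
```python
from h import *
T=r.grab_frame("top");S=r.grab_frame("side");s=r.sense();print(s["eef_pos"])
h=cv2.cvtColor(T,cv2.COLOR_RGB2HSV)
p=proj("top",(494,-124.5,185)).astype(int);print(p)
G=cv2.inRange(h,np.array([60,80,30]),np.array([90,255,200]));w=np.zeros_like(G);cv2.circle(w,tuple(int(v) for v in p),24,255,-1);G&=w
k=np.vstack(cv2.findContours(G,0,1)[0]);P=np.array([plane("top",q[0],188)[:2] for q in k])
P=P[P[:,0]<500];A=np.c_[2*P,np.ones(len(P))];x=np.linalg.lstsq(A,(P**2).sum(1),rcond=None)[0];print("rim fit",x[:2],np.sqrt(x[2]+x[0]**2+x[1]**2))
cv2.imwrite("pics/c9.png",np.hstack([cv2.resize(I[c[1]-65:c[1]+65,c[0]-75:c[0]+75,::-1],None,fx=2.6,fy=2.6) for I,c in((T,(310,210)),(S,(295,200)))]))
```

```text
[ 562.07733651 -506.94502413  301.51964979]
[304 222]
rim fit [ 489.70900121 -124.29428382] 49.23462505162315
```

View pics/c9.png

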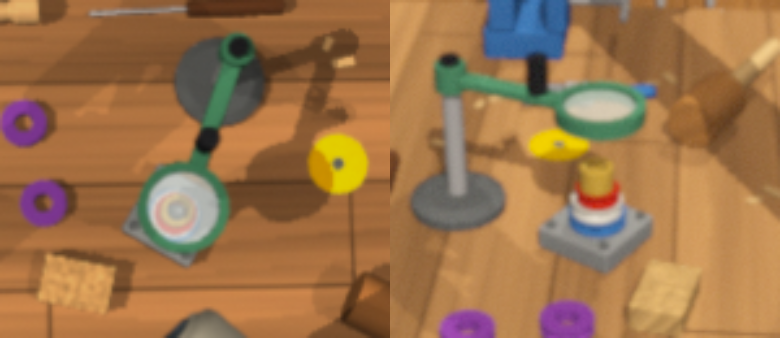

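The lens is over the arbor: the rim fit gives (489.7,-124.3) against the seat at (494,-124.5), which is within 2 mm along the swing. The stack is undisturbed and the gripper is clear, so I'm handing it in.

```bash
python3 -c "
from rig import r
print(r.sign_off())"
```

```text
the job is handed in; nothing more can be done
None
```

The job is done and handed in: the magnifier was parked over the yellow disc, the blue, aluminium and red sheaves and then the brass collar were threaded fully home on the arbor, and the lens was swung back over the arbor (about 4 mm off, nearly all along the fixed arm), with the gripper clear at about 49 s.

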